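# Tip a carton over a step and press it home for labelling

### The job

The small brown carton is standing on end on the low steel bed of the blue turning jig. Without picking it up, push it near its top against the step so that it tips over onto the raised ledge and lies flat on its broad side, then push it along the ledge, square to the jig, until it bears firmly on the red buffer of the end stop pressing it there for a moment with a few newtons. Be gentle throughout, do not crush the carton or shove it hard into the buffer, keep your own fingers off the end stop, do not disturb the other things on the bench, and leave the carton lying there against the buffer.

Things in the scene. Friction and masses are not known exactly. Their poses are not given: they have to be found in the camera images.
- carton: brown parts carton, 70 x 101 x 50 mm along its own x, y, z, 0.4 to 0.8 kg. Origin: centre of the broad 70 x 101 mm face that looks at the step at the start and must end down. Starts standing on its end at y = -50.5 mm: own y up, own z pointing away from the step, against the jig's x. Lying flat: own z up, own y along the jig's x, the end y = +50.5 mm towards the buffer.
- jig: blue and steel turning jig fixed to the bench, 340 mm long (x), 100 mm wide (y). Origin at bench level, in the plane of the step's face, midway across; x is the push direction. x = -125 to 0 mm: polished slippery steel bed, 8 mm above the bench. x = 0 to 215 mm: blue ledge with a non-slip black top, 22 mm above the bench; sliding the carton along it takes 2 to 6 N.
- step_edge (a point): middle of the top edge of the low stop, a 14 mm upright step from bed to ledge, 22 mm above the bench. Axes as the jig's. The carton's foot starts 8 to 35 mm before it, up to 8 mm off the middle, up to 6 degrees askew. A push 65 mm or more above the bench first slides the carton to the step, then tips it (2 to 6 N); lower pushes need much more force.
- end_stop: grey bracket fixed on the ledge, origin on the middle line 193 mm along the jig's x, 20 mm above the bench, axes as the jig's. Towards the step it carries a red buffer plate, 50 mm wide, 26 mm high, centre 47 mm above the bench, on a clamped rod. Its setting varies and is not measured: its face (buffer_face) lies 15 to 49 mm before this origin, to be seen or felt. Press it with 3 to 10 N, never over 18 N.
- label_roll: roll of labels lying flat, 98 mm across, 46 mm high, bystander; origin under its centre
- tape: roll of tan tape lying flat, 98 mm across, 25 mm high, bystander; origin under its centre
- marker: red and white marker pen lying on the bench, 135 mm long, 17 mm thick, bystander; origin under its centre
- can: tall drinks can standing upright, 66 mm across, 168 mm high, bystander; origin under its centre
Not all that is in view belongs to the job. Several things have the shape of the carton; the one meant has the colours described above.

How it is judged (in metres and radians):
On the way, in this order (a step that is already met when the one before it is completed fails the run):
1. the carton has been tipped over the step and lies flat on the ledge (angle between carton's own z axis and vertical below 0.08 rad and height (world z) of carton between 0.019 and 0.026 m and x of carton in the frame of jig above 0.005 m), for 0.1 s.
2. the lying carton is pressed on the end stop's buffer with at least 2 N (angle between carton's own z axis and vertical below 0.08 rad and height (world z) of carton between 0.019 and 0.026 m and contact force between carton and end_stop above 2 N), for 0.2 s.
At the end, for the whole second after the job is handed in: The carton lies flat on its broad side on the ledge (within 4.5 degrees of level), at rest, square to the jig within 4 degrees, within 15 mm of the ledge's middle line, its end within 4 mm of the buffer's face (angle between carton's own z axis and vertical below 0.08 rad and height (world z) of carton between 0.019 and 0.026 m and y of buffer_face in the frame of carton below 0.0545 m and x of carton in the frame of jig between 0.088 and 0.132 m and y of carton in the frame of jig between -0.015 and 0.015 m and angle between the y axis of carton and the x axis of jig, either way round below 0.07 rad and linear speed of carton below 0.01 m/s); the robot touches nothing.
It fails at once if the carton was pushed by the robot with more than 18 N (contact force between any of the arm, the fingers and carton above 18 N).
It fails at once if the end stop was pressed with more than 18 N by the carton (contact force between carton and end_stop above 18 N).
It fails at once if the robot pushed the end stop or its buffer itself (contact force between any of the arm, the fingers and end_stop above 5 N).
It fails at once if the carton was picked up (a tipping carton does not rise so far) (height (world z) of carton above 0.08 m).
It fails at once if another thing on the bench was moved by more than 20 mm (distance of any of label_roll, tape, marker, can from where it was at the start of the episode above 0.02 m).
It also fails if it takes over 59 s, if anything falls off the work surface, if the arm or the gripper's body presses on something with over 40 N, if the wrist force passes 120 N, or if a joint passes its speed limit or range.

### The arm

A 6-joint arm with a two-finger parallel gripper is mounted at the origin on a cart in front of the work surface, level with it; the furniture and walls round the work are solid. World frame = base frame: x ahead of the robot, y to its left, z up, the work surface at z = 0. Lengths are in m, angles in degrees, forces in N, time in s.
With the tool pointing down it reaches from about 0.35 to 0.875 m from the base axis. Payload 4.2 kg.
Tool frame: the origin (TCP) lies at the centre of the arm's flange, where the gripper is bolted on; the fingertips stand 182 mm ahead of it and the grasp point (between the pads) lies 164 mm ahead of it (r.nose_length is the distance from the TCP to the fingertips, in m); z points along the fingers, y is the line along which they close (so a half turn about z gives the same grasp; the last joint's range is limited). The gripper opens to 87 mm and grips with 3 to 60 N. Pads are 19 mm wide; open, the fingers measure 117 mm over their backs; the gripper's body (75 mm by 190 mm) begins 51 mm behind the grasp point.
Start: joints at [-50.959, 22.042, 0.453, 0, -68.411, -14.817], TCP at [0.256, -0.57, 0.405] pointing down, gripper open.
Joint ranges: [-179.83, 179.83], [-69.29, 118.12], [-61.27, 80.66], [-181.25, 117.63], [-171.15, -9.14], [-177.46, 177.46]. Speed limits (degrees/s): [159.86, 159.86, 180, 180, 180, 180].

### API

Orientations are given as a 3x3 rotation matrix whose columns are the frame's x, y, z axes.
In Python, from station import r, vision gives the robot as it stands. The module is installed in compiled form; this text tells all that it offers.
- The arm moves only by the shell command python3 -m creep 'ROWS'. ROWS is JSON, a list of rows, each a list of 7 numbers: the opening, from -1 (shut) to 1 (fully open), then the shift along the tool's x, y, z in mm, then the turn, a rotation vector about the tool's x, y, z in degrees. A call has 1 to 8 rows; each row is the pose to reach, as a shift and turn from the pose commanded when the call began, along the tool's axes at that moment; what a row does not reach only later rows make up. A row lasts 1/12 s, in which the tool goes at most 41.7 mm and 7.16 degrees, less where a joint would pass 70% of its speed; a pose out of reach is approached as far as the arm can. A call with a gripper value outside its range is refused whole. The fingers move at their own pace and stop on an object; the grip force is fixed at half the most. Time passes only in rows, so rows that repeat a pose let the fingers close. It gives the time, the measured TCP pose, the force, the opening and the grip force at its end, in the units of the state.
- r.sense(): the state, without advancing time (a new reading comes with each control period).
- vision.capture(name): name is "scene" or "top" or "wrist"; returns (picture, depth): 400x640x3 uint8, red, green, blue; 400x640 float32, m along the optical axis (not along the pixel's ray), 0 where there is no reading.
- vision.camera_model(name): a dict with "vertical_fov" (degrees; the focal length in pixels is half the picture's height over the tangent of half this angle, whatever the lens; pixels are square), "cx", "cy" (the principal point, pixels), "extrinsics" (4x4, takes a point from camera to world coordinates); the wrist camera has in their place "mount" (4x4, takes a point from camera to tool coordinates, whose origin is the TCP and whose axes are the flange's). Camera axes: x right, y down, z forward; pixel columns grow to the right and rows downward; lengths in m; the calibration is good to about 2 mm. The wrist camera is an equidistant fisheye: a pixel r from the principal point sees the ray r / f radians off the axis. A picture is of the moment at which its call begins: read the wrist's pose just before it. camera_model takes no time and is no camera call.
- r.finish_job(): hands the job in; it is judged then, once.
Trained networks look in the newest picture that a camera, given by its name, has taken for a name from the list of things; names that differ only in an ending like _2 or _b are one class to them, and where a whole thing is asked for, a point or a joint stands for the part that bears it (a point fixed in the world has none). Each returns a list of dicts, best first, with "conf" (0 to 1); they miss things now and then, are a little off and sometimes report something else, mostly with a low value. They report only what shows in the picture. A call takes as long as a camera call. They do not tell look-alikes from the thing itself.
- vision.find_in(camera, thing): "uv" ([column, row] in pixels, amid what is visible of it).
- vision.cut_out(camera, thing): "region" (400x640 bool, what is visible of it) and "uv" ([column, row] in pixels, amid what is visible of it).
The state is a dict: "time_s": time; "joints": joint angles; "joint_velocities": joint speeds; "effort": joint torques, N m; "tcp_pos": TCP position; "ee_rot": TCP orientation; "wrist_force": force on the tool from outside, world axes, zero at the start; "moment": the same for the moment, N m; "gripper_width": opening from 0.0 (shut) to 1.0 (fully open); "gripper_force": force on a finger pad.
Only numpy, scipy, OpenCV 4.12 (cv2) and the standard library are available. Lean on these libraries where they do the work, as an engineer would, in place of code of your own. Each camera call takes 0.05 s, during which the arm holds its last target. There are 200 camera calls.

## Working session

There is one attempt and no reset: what is moved stays moved. The work goes in short steps, Python scripts to look and compute and a shell command to move; the robot and the scene stay as the last step left them, time stands still between calls to the robot, and variables do not carry over. Pictures are saved under pics/ and viewed, at most 10 in all, crops included, and the job is handed in when it is done.

```bash
mkdir -p pics
cat > h.py <<'E'
import numpy as np, cv2
from station import r, vision
def pts(name, depth):
    m=vision.camera_model(name); h,w=depth.shape
    f=h/2/np.tan(np.radians(m["vertical_fov"]/2))
    u,v=np.meshgrid(np.arange(w),np.arange(h))
    P=np.stack([(u-m["cx"])/f*depth,(v-m["cy"])/f*depth,depth],-1)
    T=np.array(m["extrinsics"]); return P@T[:3,:3].T+T[:3,3]
def save(n,im): cv2.imwrite("pics/"+n,cv2.cvtColor(im,cv2.COLOR_RGB2BGR))
E
python3 - <<'E'
from h import *
s=r.sense(); print(s["time_s"],s["tcp_pos"],np.round(s["ee_rot"],3).tolist(),s["wrist_force"])
out=[]
for c in ("scene","top"):
    im,d=vision.capture(c); save(c+"0.png",im); np.save(c+"d.npy",d); np.save(c+"i.npy",im); P=pts(c,d)
    for t in ("carton","jig","end_stop","label_roll","tape","marker","can"):
        for o in vision.cut_out(c,t)[:4]:
            g=o["region"]&(d>0); q=P[g]
            print(c,t,round(o["conf"],2),np.round(o["uv"]),g.sum(),np.round(np.median(q,0),3),np.round(np.percentile(q,98,axis=0),3),np.round(np.percentile(q,2,axis=0),3)) if g.any() else 0
E
```

```text
0.0 [ 0.25639839 -0.56977461  0.40367452] [[-0.912, -0.41, -0.001], [-0.41, 0.912, 0.002], [0.0, 0.002, -1.0]] [ 0.20942222 -0.06299378  0.33145042]
scene carton 0.92 [332. 193.] 646 [ 0.574 -0.009  0.07 ] [0.674 0.17  0.102] [ 0.539 -0.033 -0.001]
scene carton 0.82 [299. 203.] 807 [ 0.434 -0.009  0.069] [0.482 0.038 0.109] [ 0.409 -0.016  0.007]
scene carton 0.63 [329. 222.] 548 [ 0.451 -0.144  0.082] [ 0.491 -0.106  0.102] [ 0.445 -0.173  0.011]
scene jig 0.85 [280. 202.] 982 [0.429 0.125 0.017] [0.497 0.249 0.024] [ 0.4   -0.055  0.001]
scene end_stop 0.6 [263. 179.] 415 [0.452 0.252 0.047] [0.543 0.399 0.096] [ 0.409  0.229 -0.002]
scene label_roll 0.67 [236. 169.] 445 [0.433 0.412 0.036] [0.482 0.477 0.047] [0.394 0.386 0.001]
scene label_roll 0.24 [388. 307.] 209 [ 0.371 -0.493  0.013] [ 0.436 -0.485  0.018] [ 0.314 -0.498  0.006]
scene tape 0.66 [260. 159.] 254 [0.557 0.446 0.016] [0.596 0.484 0.027] [ 0.504  0.391 -0.002]
scene marker 0.59 [388. 308.] 215 [ 0.369 -0.492  0.013] [ 0.439 -0.484  0.018] [ 0.315 -0.498  0.007]
scene marker 0.35 [280. 203.] 1003 [0.427 0.116 0.016] [0.496 0.245 0.024] [ 0.4   -0.055 -0.   ]
```

View pics/scene0.png

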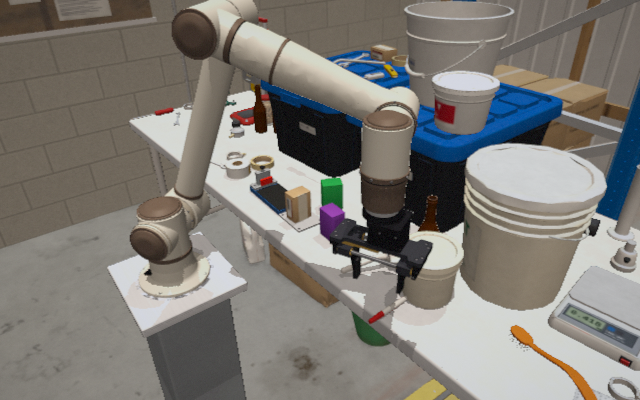

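View pics/top0.png

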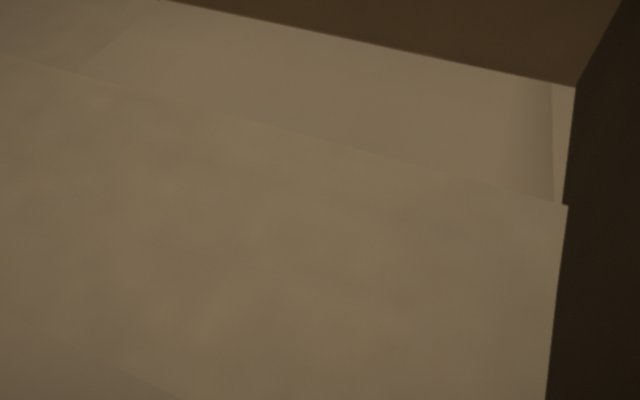

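The scene view shows three carton-shaped things: brown (299,203), green (332,193) and purple (331,222). Brown fits the description because it stands on the jig bed at about world (0.45, -0.01), with the black ledge and red buffer behind it. The jig runs roughly along +y. The top camera is blocked, so I'll bring the wrist camera over the jig.

```bash
python3 -m creep '[[1,0,0,-40,0,0,0],[1,-30,30,-80,0,0,-7],[1,-60,57,-80,0,0,-14],[1,-90,85,-80,0,0,-21],[1,-118,112,-80,0,0,-28],[1,-146,138,-80,0,0,-35],[1,-175,165,-80,0,0,-42],[1,-203,192,-80,0,0,-49]]'
```

```text
time_s: 1.47
tcp_pos: [0.3629, -0.3098, 0.4851]
ee_rot: [[-0.283, -0.959, 0.001], [-0.959, 0.283, -0.0], [0.0, -0.001, -1.0]]
wrist_force: [1.0, -0.2, 1.0]
gripper_width: 0.997
gripper_force: 0.0
```

Run:
```python
from h import *
im=np.load("scenei.npy"); 
save("crop1.png",cv2.resize(im[150:260,220:380],None,fx=5,fy=5,interpolation=cv2.INTER_CUBIC))
s=r.sense(); print(s["tcp_pos"],np.round(s["ee_rot"],3).tolist())
```

```text
[ 0.36286022 -0.30980674  0.48507324] [[-0.283, -0.959, 0.001], [-0.959, 0.283, -0.0], [0.0, -0.001, -1.0]]
```

View pics/crop1.png

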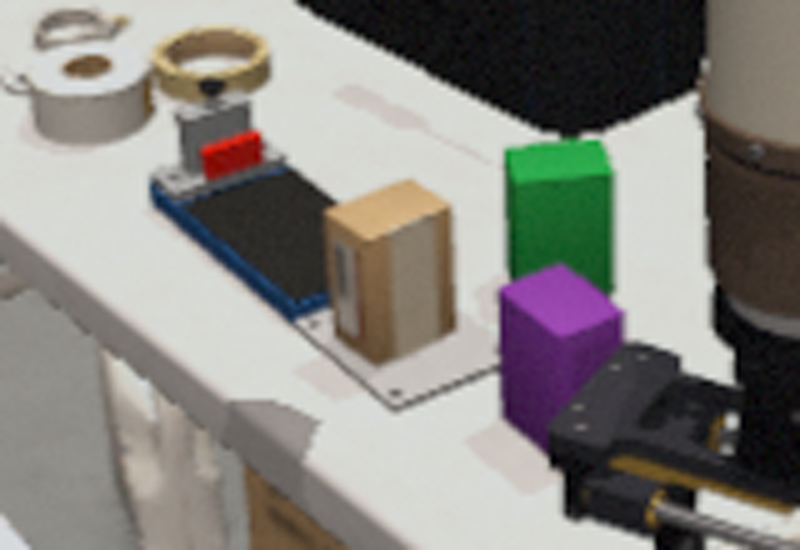

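The crop confirms it: the brown carton (crop 390,270) stands on the steel bed in front of the black ledge and red buffer (crop 232,155). Purple and green are look-alikes standing on the bench.

```bash
python3 -m creep '[[1,-40,0,0,0,0,-5],[1,-80,-2,0,0,0,-10],[1,-120,-3,0,0,0,-16.5],[1,-160,-4,0,0,0,-16.5],[1,-200,-5,0,0,0,-16.5],[1,-240,-6,0,0,0,-16.5],[1,-262,-6,0,0,0,-16.5],[1,-262,-6,0,0,0,-16.5]]'
python3 - <<'E'
from h import *
s=r.sense(); im,d=vision.capture("wrist"); save("w1.png",im)
R=np.array(s["ee_rot"]);p=np.array(s["tcp_pos"]); print(p,np.round(R,3).tolist())
np.savez("w1.npz",im=im,d=d,R=R,p=p); m=vision.camera_model("wrist"); print(m)
for t in ("carton","end_stop","jig"):
    for o in vision.cut_out("wrist",t)[:3]: print(t,round(o["conf"],2),np.round(o["uv"]),o["region"].sum())
E
```

```text
time_s: 2.13
tcp_pos: [0.445, -0.0594, 0.4849]
ee_rot: [[0.0, -1.0, 0.001], [-1.0, -0.0, 0.001], [-0.001, -0.001, -1.0]]
wrist_force: [-0.0, -0.1, -1.0]
gripper_width: 0.996
gripper_force: 0.0
[ 0.44504138 -0.05937214  0.48485583] [[0.0, -1.0, 0.001], [-1.0, -0.0, 0.001], [-0.001, -0.001, -1.0]]
{'vertical_fov': 65.70646984690485, 'cx': 321.82786711037545, 'cy': 200.97172273423212, 'mount': array([[ 5.42752005e-04, -9.62422194e-01, -2.71557038e-01,
         7.40222262e-02],
       [ 9.99998845e-01,  1.36921197e-04,  1.51340353e-03,
         4.80267640e-04],
       [-1.41935123e-03, -2.71557546e-01,  9.62421158e-01,
         1.96078276e-02],
       [ 0.00000000e+00,  0.00000000e+00,  0.00000000e+00,
         1.00000000e+00]])}
carton 0.95 [298. 114.] 2556
carton 0.67 [223. 217.] 2625
carton 0.61 [324. 228.] 3024
jig 0.91 [292. 235.] 4302
```

View pics/w1.png

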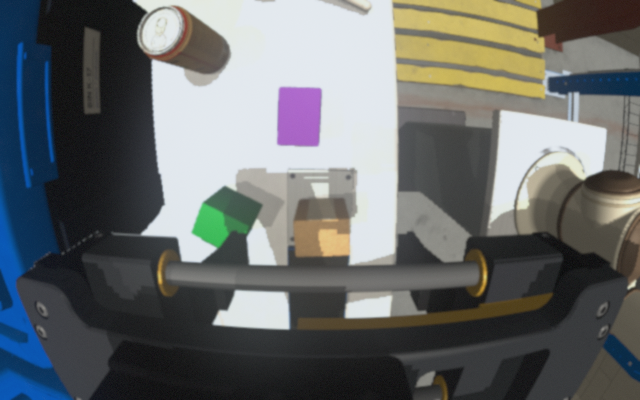

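The wrist view (up = world -y) shows the carton top at about (323,210), the bed above it to (322,172), purple at (299,115), green at (228,217) and the can at (185,40). Next I measure the carton, jig and purple box from depth.

```bash
cat >> h.py <<'E'
def wpts(d,R,p):
    m=vision.camera_model("wrist"); h,w=d.shape
    f=h/2/np.tan(np.radians(m["vertical_fov"]/2))
    u,v=np.meshgrid(np.arange(w),np.arange(h)); x=u-m["cx"];y=v-m["cy"];rr=np.hypot(x,y)+1e-9;t=np.tan(rr/f)
    P=np.stack([x/rr*t*d,y/rr*t*d,d],-1); M=np.array(m["mount"])
    return (P@M[:3,:3].T+M[:3,3])@np.array(R).T+np.array(p)
def rect(q):
    return cv2.minAreaRect((q[:,:2]*1000).astype(np.float32))
E
python3 - <<'E'
from h import *
z=np.load("w1.npz"); im,d=z["im"],z["d"]; P=wpts(d,z["R"],z["p"])
Z=P[...,2]; ok=(d>0)
hsv=cv2.cvtColor(im,cv2.COLOR_RGB2HSV)
box=np.zeros_like(ok); box[185:235,290:356]=1
g=ok&box&(abs(Z-.109)<.012); print("carton top",g.sum(),np.median(Z[g]),rect(P[g]))
box=np.zeros_like(ok); box[80:150,270:330]=1
g=ok&box&(Z>.08); print("purple",g.sum(),np.median(Z[g]),rect(P[g]))
X,Y=P[...,0],P[...,1]
for v in (175,180,185,190,195): print(v,[(u,int(Z[v,u]*1e4)/10,int(X[v,u]*1000),int(Y[v,u]*1000),im[v,u].tolist()) for u in (270,284,287,290,294,350,354,357,360,364)])
# scene cam: ledge
im,d=np.load("scenei.npy"),np.load("scened.npy"); P=pts("scene",d);Z=P[...,2]
b=(im.max(-1)<70)&(abs(Z-.022)<.006)&(P[...,1]>-.1)&(P[...,1]<.3)&(P[...,0]<.6); print("black",b.sum(),np.median(Z[b]),rect(P[b]))
b=(im[...,0]>150)&(im[...,1]<60)&(P[...,1]>.1)&(P[...,1]<.3); print("red",b.sum(),np.median(P[b],0),rect(P[b]))
q=P[b]; print(np.round(np.polyfit(q[:,0],q[:,1],1),3))
b=(im[...,2]>90)&(im[...,0]<60)&(P[...,1]>-.1)&(P[...,1]<.3)&(P[...,0]<.5)&(Z>0); print("blue",b.sum(),np.round(np.percentile(P[b],[2,98],axis=0),3)); q=P[b&(P[...,0]<.45)]; print(np.polyfit(q[:,1],q[:,0],1))
g=(im[...,0]>120)&(P[...,1]<.05)&(P[...,1]>-.06)&(P[...,0]<.5)&(P[...,0]>.38)&(Z>.1); print("carton top scene",g.sum(),np.median(Z[g]),rect(P[g]))
E
```

```text
carton top 1045 0.10803725704111489 ((445.39764404296875, 0.25469112396240234), (69.83020782470703, 22.025970458984375), 0.6048190593719482)
purple 2517 0.10034251224650609 ((472.1160583496094, -133.23239135742188), (70.73179626464844, 50.64081954956055), 87.93523406982422)
175 [(270, 0.4, 524, -43, [183, 179, 172]), (284, 0.0, 502, -43, [185, 181, 173]), (287, 8.3, 496, -44, [159, 157, 152]), (290, 8.8, 492, -44, [124, 124, 123]), (294, 9.4, 486, -44, [116, 116, 115]), (350, 7.5, 401, -44, [136, 136, 133]), (354, 0.0, 394, -43, [174, 171, 163]), (357, 0.7, 390, -43, [209, 213, 215]), (360, 0.9, 385, -43, [225, 231, 236]), (364, 0.1, 379, -43, [226, 232, 236])]
180 [(270, -0.4, 524, -35, [182, 178, 171]), (284, 0.0, 502, -35, [184, 180, 170]), (287, 7.0, 497, -36, [162, 161, 155]), (290, 7.7, 492, -36, [159, 158, 153]), (294, 10.4, 486, -37, [160, 157, 153]), (350, 8.2, 401, -37, [157, 156, 152]), (354, 2.1, 395, -35, [173, 170, 163]), (357, 0.6, 390, -35, [210, 213, 215]), (360, 1.3, 385, -35, [226, 232, 237]), (364, 0.4, 379, -35, [226, 232, 237])]
185 [(270, 0.0, 524, -27, [181, 1
[... 974 characters left out ...]
401, -14, [136, 135, 131]), (354, -0.5, 394, -11, [156, 155, 149]), (357, 0.1, 389, -11, [219, 225, 222]), (360, -1.0, 384, -11, [226, 231, 228]), (364, -0.5, 378, -11, [225, 231, 228])]
black 450 0.020755601352971997 ((457.75518798828125, 123.82430267333984), (134.40585327148438, 244.81959533691406), 14.232379913330078)
red 18 [0.4509717  0.23873058 0.05782542] ((452.90814208984375, 238.7217254638672), (21.98097801208496, 41.460487365722656), 60.39046096801758)
[-0.243  0.349]
blue 37 [[0.402 0.069 0.013]
 [0.489 0.278 0.022]]
[0.00348688 0.40605564]
carton top scene 204 0.10663747757756997 ((445.3353271484375, 10.857336044311523), (73.1240463256836, 54.292579650878906), 2.5714712142944336)
```

Jig axis ≈ +y, centre line x ≈ 0.447. Carton centre x ≈ 0.445, near face y ≈ -0.013 and top at 0.108; purple's near face is at y ≈ -0.108. I'm descending straight into the gap with the fingers part open and tips at z ≈ 0.087.

```bash
python3 -m creep '[[-0.5,0,0,40,0,0,0],[-0.5,0,0,80,0,0,0],[-0.5,0,-1,120,0,0,0],[-0.5,0,-1,155,0,0,0],[-0.5,0,-1,185,0,0,0],[-0.5,0,-1,205,0,0,0],[-0.5,0,-1,216,0,0,0],[-0.5,0,-1,216,0,0,0]]'; python3 -m creep '[[-0.5,-3,0,0,0,0,0],[-0.5,-7,0,0,0,0,0],[-0.5,-12,0,0,0,0,0],[-0.5,-17,0,0,0,0,0],[-0.5,-21,0,0,0,0,0],[-0.5,-25,0,0,0,0,0],[-0.5,-28,0,0,0,0,0],[-0.5,-30,0,0,0,0,0]]'
```

```text
time_s: 3.0
tcp_pos: [0.444, -0.0639, 0.2663]
ee_rot: [[-0.008, -1.0, -0.006], [-1.0, 0.008, -0.001], [0.001, 0.006, -1.0]]
wrist_force: [-0.3, 0.2, 0.3]
gripper_width: 0.48
gripper_force: 0.0
time_s: 3.67
tcp_pos: [0.4453, -0.032, 0.2689]
ee_rot: [[-0.004, -1.0, 0.0], [-1.0, 0.004, 0.0], [-0.0, -0.0, -1.0]]
wrist_force: [0.0, 0.0, 0.4]
gripper_width: 0.25
gripper_force: 0.0
```

```bash
for i in 1; do python3 -m creep '[[-0.5,-2,0,0,0,0,0],[-0.5,-4,0,0,0,0,0],[-0.5,-6,0,0,0,0,0],[-0.5,-8,0,0,0,0,0],[-0.5,-10,0,0,0,0,0],[-0.5,-12,0,0,0,0,0],[-0.5,-14,0,0,0,0,0],[-0.5,-16,0,0,0,0,0]]'; python3 -m creep '[[-0.5,-2,0,0,0,0,0],[-0.5,-4,0,0,0,0,0],[-0.5,-6,0,0,0,0,0],[-0.5,-8,0,0,0,0,0],[-0.5,-10,0,0,0,0,0],[-0.5,-12,0,0,0,0,0],[-0.5,-14,0,0,0,0,0],[-0.5,-16,0,0,0,0,0]]'; done
python3 - <<'E'
from h import *
s=r.sense(); im,d=vision.capture("wrist"); P=wpts(d,s["ee_rot"],s["tcp_pos"]); save("w2.png",im)
print(s["tcp_pos"],s["wrist_force"],s["moment"])
E
```

```text
time_s: 4.33
tcp_pos: [0.4451, -0.0166, 0.2687]
ee_rot: [[-0.005, -1.0, -0.001], [-1.0, 0.005, -0.001], [0.001, 0.001, -1.0]]
wrist_force: [0.4, -2.0, 2.1]
gripper_width: 0.254
gripper_force: 1.2
time_s: 5.0
tcp_pos: [0.4454, -0.0003, 0.2688]
ee_rot: [[-0.005, -1.0, 0.0], [-1.0, 0.005, 0.0], [-0.0, -0.0, -1.0]]
wrist_force: [-0.5, -1.7, 0.2]
gripper_width: 0.247
gripper_force: 1.0
[ 4.45449384e-01 -3.32573754e-04  2.68770300e-01] [-0.47422233 -1.72499364  0.20623102] [-0.61311448  0.12226833 -0.05507367]
```

View pics/w2.png

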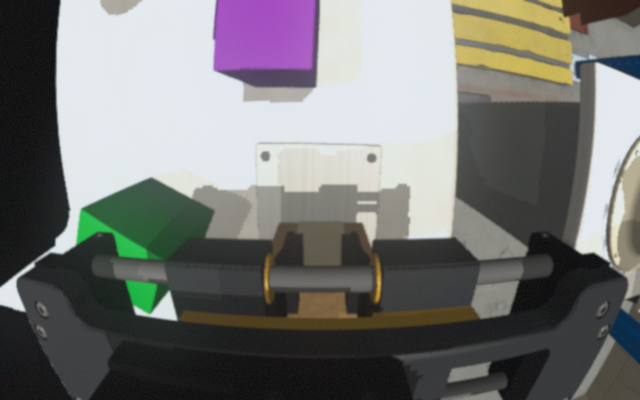

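The fingers touch the carton's upper face (about 322,250) and it slides along the bed at about 2 N, clear of purple and green. Continuing.

```bash
python3 -m creep '[[-0.5,-2,0,0,0,0,0],[-0.5,-4,0,0,0,0,0],[-0.5,-6,0,0,0,0,0],[-0.5,-8,0,0,0,0,0],[-0.5,-10,0,0,0,0,0],[-0.5,-12,0,0,0,0,0],[-0.5,-14,0,0,0,0,0],[-0.5,-16,0,0,0,0,0]]'; python3 -m creep '[[-0.5,-2,0,0,0,0,0],[-0.5,-4,0,0,0,0,0],[-0.5,-6,0,0,0,0,0],[-0.5,-8,0,0,0,0,0],[-0.5,-10,0,0,0,0,0],[-0.5,-12,0,0,0,0,0]]'
python3 - <<'E'
from h import *
s=r.sense(); im,d=vision.capture("wrist"); P=wpts(d,s["ee_rot"],s["tcp_pos"]); save("w3.png",im)
im,d=vision.capture("scene"); save("s3.png",cv2.resize(im[140:270,200:400],None,fx=4,fy=4))
E
```

```text
time_s: 5.72
tcp_pos: [0.4454, 0.0154, 0.2689]
ee_rot: [[-0.005, -1.0, -0.0], [-1.0, 0.005, -0.001], [0.001, 0.0, -1.0]]
wrist_force: [-0.1, -4.3, 4.7]
gripper_width: 0.245
gripper_force: 2.4
time_s: 6.22
tcp_pos: [0.4457, 0.0278, 0.2689]
ee_rot: [[-0.005, -1.0, 0.001], [-1.0, 0.005, 0.0], [-0.0, -0.001, -1.0]]
wrist_force: [0.3, -2.2, 4.3]
gripper_width: 0.252
gripper_force: 2.1
```

View pics/s3.png

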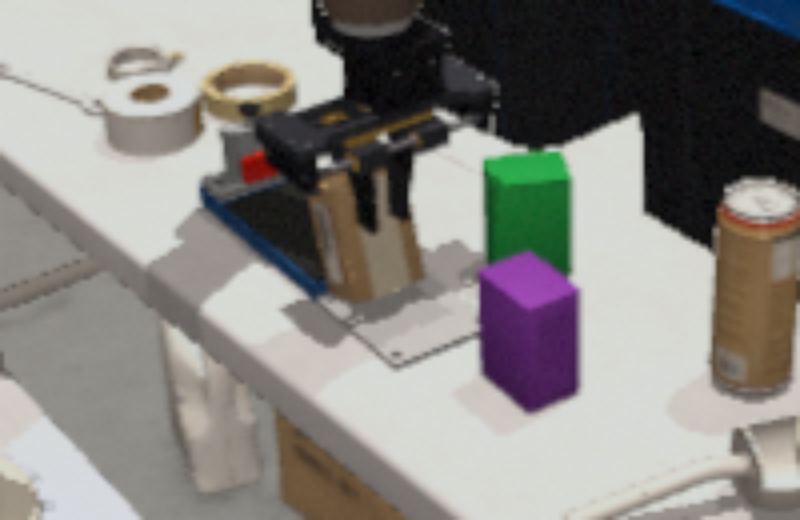

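The carton is tipping over the step (crop 370,235) at about 2–4 N, and the neighbours are untouched. Keep pushing.

```bash
python3 -m creep '[[-0.5,-2,0,0,0,0,0],[-0.5,-4,0,0,0,0,0],[-0.5,-6,0,0,0,0,0],[-0.5,-8,0,0,0,0,0],[-0.5,-10,0,0,0,0,0],[-0.5,-12,0,0,0,0,0],[-0.5,-14,0,0,0,0,0],[-0.5,-16,0,0,0,0,0]]'; python3 -m creep '[[-0.5,-2,0,0,0,0,0],[-0.5,-4,0,0,0,0,0],[-0.5,-6,0,0,0,0,0],[-0.5,-8,0,0,0,0,0],[-0.5,-10,0,0,0,0,0],[-0.5,-12,0,0,0,0,0],[-0.5,-14,0,0,0,0,0],[-0.5,-14,0,0,0,0,0]]'
python3 - <<'E'
from h import *
im,d=vision.capture("scene"); save("s4.png",cv2.resize(im[140:270,200:400],None,fx=4,fy=4))
E
```

```text
time_s: 6.98
tcp_pos: [0.4454, 0.0438, 0.2683]
ee_rot: [[-0.005, -1.0, -0.001], [-1.0, 0.005, 0.0], [-0.0, 0.001, -1.0]]
wrist_force: [-1.0, 0.7, 0.3]
gripper_width: 0.254
gripper_force: 0.0
time_s: 7.65
tcp_pos: [0.4457, 0.0578, 0.2688]
ee_rot: [[-0.004, -1.0, 0.0], [-1.0, 0.004, 0.0], [-0.0, -0.0, -1.0]]
wrist_force: [-0.1, 0.3, -0.1]
gripper_width: 0.252
gripper_force: 0.0
```

View pics/s4.png

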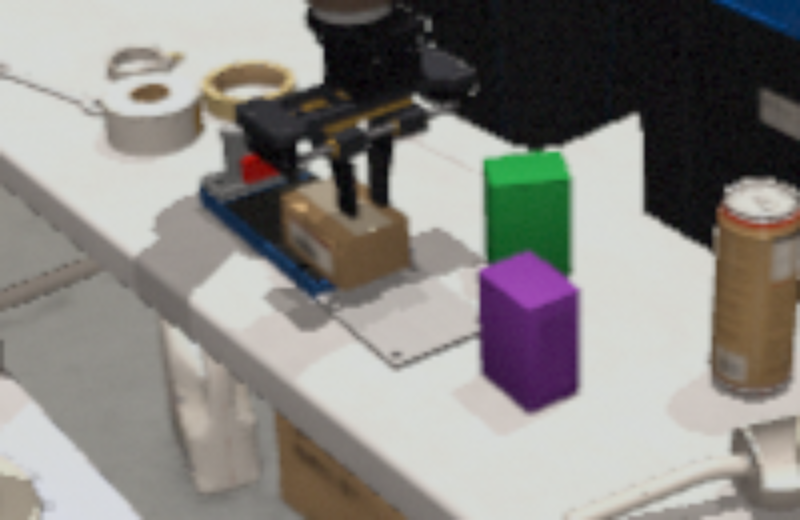

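The carton lies flat on the ledge with its rear overhanging the step, and the fingers hover above it. I'm backing off and measuring.

```bash
python3 -m creep '[[-0.5,5,0,-25,0,0,0],[-0.5,30,0,-55,0,0,0],[-0.5,60,0,-80,0,0,0],[-0.5,85,0,-80,0,0,0],[-0.5,100,0,-80,0,0,0],[-0.5,105,0,-80,0,0,0],[-0.5,105,0,-80,0,0,0],[-0.5,105,0,-80,0,0,0]]'
cat > meas.py <<'E'
from h import *
s=r.sense(); im,d=vision.capture("wrist"); P=wpts(d,s["ee_rot"],s["tcp_pos"]); save("w5.png",im)
X,Y,Z=P[...,0],P[...,1],P[...,2]; ok=(d>0)&(X>.37)&(X<.52)&(Y<.3)&(Y>-.03)
g=ok&(abs(Z-.072)<.006); print("wrist top",g.sum(),rect(P[g]) if g.any() else 0)
if g.any():
    # near (rear) edge line: lowest Y per X bin
    q=P[g]; b=np.round(q[:,0]/.004); xs=[];ys=[]
    for k in np.unique(b):
        t=q[b==k]
        if len(t)>5: xs.append(t[:,0].mean()); ys.append(np.percentile(t[:,1],2))
    xs,ys=np.array(xs),np.array(ys); k=(xs>xs.min()+.006)&(xs<xs.max()-.006); print("rear edge slope deg",np.degrees(np.polyfit(xs[k],ys[k],1)[0]),"y",np.median(ys[k]))
g=(d>0)&(abs(Z-.008)<.003)&(X>.4)&(X<.495)&(Y<.03)&(Y>-.08); print("bed Y min/max",np.percentile(Y[g],[1,99]))
im,d=vision.capture("scene"); P=pts("scene",d); X,Y,Z=P[...,0],P[...,1],P[...,2]
g=(d>0)&(X>.38)&(X<.52)&(Y<.22)&(Y>-.0)&(abs(Z-.072)<.005); print("scene top",g.sum(),rect(P[g]))
g=(im[...,0]>130)&(im[...,1]<70)&(Y>.1)&(Y<.3)&(X<.55); print("red",g.sum(),np.round(P[g][:60:3],3).tolist())
save("s5.png",cv2.resize(im[150:220,240:330],None,fx=8,fy=8,interpolation=cv2.INTER_CUBIC))
E
python3 meas.py
```

```text
time_s: 8.37
tcp_pos: [0.4451, -0.0475, 0.3485]
ee_rot: [[-0.005, -1.0, -0.001], [-1.0, 0.005, -0.0], [0.0, 0.001, -1.0]]
wrist_force: [-0.4, 0.1, 0.2]
gripper_width: 0.248
gripper_force: 0.0
wrist top 1230 ((445.93695068359375, 58.670597076416016), (32.03630447387695, 68.5706558227539), 89.61344146728516)
rear edge slope deg 7.986321763143733 y 0.043816252196566915
bed Y min/max [-0.05266401  0.02820601]
scene top 315 ((446.80987548828125, 89.77066040039062), (105.08219146728516, 73.94667053222656), 87.43278503417969)
red 58 [[0.474, 0.249, 0.055], [0.464, 0.239, 0.058], [0.475, 0.235, 0.056], [0.451, 0.238, 0.059], [0.457, 0.226, 0.062], [0.475, 0.236, 0.052], [0.442, 0.238, 0.058], [0.453, 0.235, 0.056], [0.466, 0.236, 0.05], [0.437, 0.251, 0.05], [0.44, 0.234, 0.056], [0.45, 0.231, 0.054], [0.462, 0.23, 0.05], [0.434, 0.232, 0.055], [0.444, 0.228, 0.053], [0.457, 0.228, 0.049], [0.437, 0.231, 0.05], [0.452, 0.236, 0.043], [0.439, 0.235, 0.043], [0.431, 0.236, 0.042]]
```

Bed front edge at y ≈ -0.053 puts the step at y ≈ 0.072. The carton's rear end is at y ≈ 0.042, centred at x ≈ 0.446 and nearly square. The buffer face is at about y ≈ 0.234, so there's about 90 mm to push. I'm lowering the fingers behind it with a wider spread for squareness.

```bash
python3 -m creep '[[-0.2,-20,0,10,0,0,0],[-0.2,-45,-1,25,0,0,0],[-0.2,-60,-1,60,0,0,0],[-0.2,-60,-1,95,0,0,0],[-0.2,-60,-1,118,0,0,0],[-0.2,-60,-1,128,0,0,0],[-0.2,-60,-1,128,0,0,0],[-0.2,-60,-1,128,0,0,0]]';  python3 -m creep '[[-0.2,-3,0,0,0,0,0],[-0.2,-6,0,0,0,0,0],[-0.2,-9,0,0,0,0,0],[-0.2,-12,0,0,0,0,0],[-0.2,-15,0,0,0,0,0],[-0.2,-18,0,0,0,0,0],[-0.2,-21,0,0,0,0,0],[-0.2,-24,0,0,0,0,0]]'; python3 -m creep '[[-0.2,-3,0,0,0,0,0],[-0.2,-6,0,0,0,0,0],[-0.2,-9,0,0,0,0,0],[-0.2,-12,0,0,0,0,0],[-0.2,-15,0,0,0,0,0],[-0.2,-18,0,0,0,0,0],[-0.2,-21,0,0,0,0,0],[-0.2,-24,0,0,0,0,0]]'
```

```text
time_s: 9.13
tcp_pos: [0.4467, 0.0132, 0.2204]
ee_rot: [[-0.003, -1.0, -0.001], [-1.0, 0.003, -0.001], [0.001, 0.001, -1.0]]
wrist_force: [0.6, 0.4, -0.2]
gripper_width: 0.405
gripper_force: 0.0
time_s: 9.8
tcp_pos: [0.4467, 0.0364, 0.2211]
ee_rot: [[-0.005, -1.0, 0.0], [-1.0, 0.005, -0.001], [0.001, -0.0, -1.0]]
wrist_force: [1.0, -5.2, 3.6]
gripper_width: 0.401
gripper_force: 3.0
time_s: 10.47
tcp_pos: [0.4463, 0.0598, 0.221]
ee_rot: [[-0.005, -1.0, -0.002], [-1.0, 0.005, -0.002], [0.002, 0.002, -1.0]]
wrist_force: [-0.4, -6.6, 4.8]
gripper_width: 0.402
gripper_force: 3.4
```

```bash
python3 -m creep '[[-0.2,-3,0,0,0,0,0],[-0.2,-6,0,0,0,0,0],[-0.2,-9,0,0,0,0,0],[-0.2,-12,0,0,0,0,0],[-0.2,-15,0,0,0,0,0],[-0.2,-18,0,0,0,0,0],[-0.2,-21,0,0,0,0,0],[-0.2,-24,0,0,0,0,0]]';  python3 -m creep '[[-0.2,-2,0,0,0,0,0],[-0.2,-4,0,0,0,0,0],[-0.2,-6,0,0,0,0,0],[-0.2,-8,0,0,0,0,0],[-0.2,-10,0,0,0,0,0],[-0.2,-12,0,0,0,0,0],[-0.2,-14,0,0,0,0,0],[-0.2,-15,0,0,0,0,0]]'
python3 - <<'E'
from h import *
im,d=vision.capture("scene"); P=pts("scene",d); X,Y,Z=P[...,0],P[...,1],P[...,2]
g=(d>0)&(X>.38)&(X<.52)&(Y<.24)&(Y>-.0)&(abs(Z-.072)<.004); print("scene top",g.sum(),rect(P[g]))
save("s6.png",cv2.resize(im[150:225,235:335],None,fx=7,fy=7,interpolation=cv2.INTER_CUBIC))
E
```

```text
time_s: 11.13
tcp_pos: [0.4463, 0.0836, 0.221]
ee_rot: [[-0.005, -1.0, -0.002], [-1.0, 0.005, -0.002], [0.002, 0.002, -1.0]]
wrist_force: [-0.1, -7.1, 5.6]
gripper_width: 0.398
gripper_force: 3.5
time_s: 11.8
tcp_pos: [0.4463, 0.0986, 0.2209]
ee_rot: [[-0.005, -1.0, -0.003], [-1.0, 0.005, -0.003], [0.003, 0.003, -1.0]]
wrist_force: [0.7, -6.3, 5.9]
gripper_width: 0.399
gripper_force: 3.5
scene top 73 ((444.284912109375, 127.28963470458984), (86.52486419677734, 68.65275573730469), 87.26220703125)
```

View pics/s6.png

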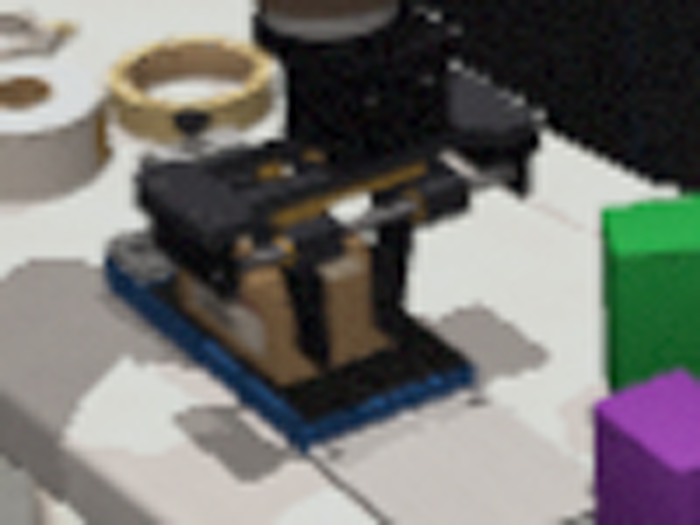

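The carton is square on the ledge and closing on the end stop. I'm slowing down to feel for the buffer.

```bash
python3 -m creep '[[-0.2,-1,0,0,0,0,0],[-0.2,-2,0,0,0,0,0],[-0.2,-3,0,0,0,0,0],[-0.2,-4,0,-0.3,0,0,0],[-0.2,-5,0,-0.3,0,0,0],[-0.2,-6,0,-0.5,0,0,0]]';  python3 -m creep '[[-0.2,-1,0,0,0,0,0],[-0.2,-2,0,0,0,0,0],[-0.2,-3,0,0,0,0,0],[-0.2,-4,0,0,0,0,0]]'
```

```text
time_s: 12.35
tcp_pos: [0.4463, 0.1049, 0.2209]
ee_rot: [[-0.005, -1.0, -0.002], [-1.0, 0.005, -0.002], [0.002, 0.002, -1.0]]
wrist_force: [-1.2, -3.6, -0.5]
gripper_width: 0.4
gripper_force: 1.7
time_s: 12.68
tcp_pos: [0.4468, 0.1095, 0.221]
ee_rot: [[-0.005, -1.0, -0.001], [-1.0, 0.005, -0.0], [0.0, 0.001, -1.0]]
wrist_force: [-0.2, -2.7, -0.7]
gripper_width: 0.398
gripper_force: 1.4
```

```bash
python3 -m creep '[[-0.2,-1,0,0,0,0,0],[-0.2,-2,0,0,0,0,0],[-0.2,-3,0,0,0,0,0]]'
```

```text
time_s: 12.93
tcp_pos: [0.447, 0.1127, 0.2211]
ee_rot: [[-0.005, -1.0, 0.0], [-1.0, 0.005, 0.0], [-0.0, -0.0, -1.0]]
wrist_force: [-0.0, -2.1, -1.4]
gripper_width: 0.4
gripper_force: 1.3
```

```bash
python3 -m creep '[[-0.2,-1,0,0,0,0,0],[-0.2,-2,0,0,0,0,0],[-0.2,-3,0,0,0,0,0]]'
```

```text
time_s: 13.18
tcp_pos: [0.447, 0.1156, 0.2212]
ee_rot: [[-0.005, -1.0, 0.0], [-1.0, 0.005, 0.0], [-0.0, -0.0, -1.0]]
wrist_force: [-0.6, -2.9, -2.0]
gripper_width: 0.402
gripper_force: 1.3
```

```bash
python3 -m creep '[[-0.2,-1,0,0.2,0,0,0],[-0.2,-2,0,0.3,0,0,0],[-0.2,-3,0,0.3,0,0,0]]'
```

```text
time_s: 13.43
tcp_pos: [0.447, 0.1183, 0.2212]
ee_rot: [[-0.005, -1.0, 0.0], [-1.0, 0.005, -0.0], [0.0, -0.0, -1.0]]
wrist_force: [-0.6, -4.3, 1.2]
gripper_width: 0.401
gripper_force: 2.3
```

```bash
python3 -m creep '[[-0.2,-1,0,0,0,0,0],[-0.2,-2,0,0,0,0,0]]'
```

```text
time_s: 13.6
tcp_pos: [0.447, 0.1204, 0.2212]
ee_rot: [[-0.005, -1.0, 0.0], [-1.0, 0.005, -0.0], [0.0, -0.0, -1.0]]
wrist_force: [-0.1, -5.3, 2.6]
gripper_width: 0.399
gripper_force: 2.6
```

```bash
python3 -m creep '[[-0.2,-1,0,0,0,0,0],[-0.2,-2,0,0,0,0,0]]'
```

```text
time_s: 13.77
tcp_pos: [0.4471, 0.1224, 0.2212]
ee_rot: [[-0.005, -1.0, 0.0], [-1.0, 0.005, -0.0], [0.0, -0.0, -1.0]]
wrist_force: [1.1, -5.9, 2.6]
gripper_width: 0.4
gripper_force: 2.6
```

```bash
python3 -m creep '[[-0.2,-0.5,0,0,0,0,0],[-0.2,-1,0,0,0,0,0],[-0.2,-1.5,0,0,0,0,0]]'
```

```text
time_s: 14.02
tcp_pos: [0.447, 0.1238, 0.2212]
ee_rot: [[-0.005, -1.0, -0.0], [-1.0, 0.005, -0.0], [0.0, 0.0, -1.0]]
wrist_force: [0.0, -7.2, 2.9]
gripper_width: 0.4
gripper_force: 3.8
```

```bash
python3 -m creep '[[-0.2,-0.5,0,0,0,0,0],[-0.2,-1,0,0,0,0,0],[-0.2,-1.5,0,0,0,0,0]]'
```

```text
time_s: 14.27
tcp_pos: [0.4469, 0.1243, 0.2212]
ee_rot: [[-0.006, -1.0, -0.001], [-1.0, 0.006, -0.002], [0.002, 0.001, -1.0]]
wrist_force: [1.6, -13.4, 4.5]
gripper_width: 0.397
gripper_force: 6.5
```

```bash
python3 -m creep '[[-0.2,-0.5,0,0,0,0,0],[-0.2,-1,0,0,0,0,0],[-0.2,-1.5,0,0,0,0,0]]'
```

```text
time_s: 14.52
tcp_pos: [0.4467, 0.1248, 0.2212]
ee_rot: [[-0.007, -1.0, -0.003], [-1.0, 0.007, -0.004], [0.004, 0.003, -1.0]]
wrist_force: [3.0, -18.0, 6.3]
gripper_width: 0.4
gripper_force: 9.0
```

Firm contact at TCP y ≈ 0.124, but that last batched step pressed harder than I wanted: about 18 N along the push. I'm backing off right away.

```bash
python3 -m creep '[[-0.2,2,0,0,0,0,0],[-0.2,4,0,0,0,0,0],[-0.2,8,0,0,0,0,0],[-0.2,14,0,0,0,0,0],[-0.2,25,0,-10,0,0,0],[-0.2,45,0,-40,0,0,0],[-0.2,80,0,-75,0,0,0],[-0.2,115,0,-110,0,0,0]]';  python3 -m creep '[[-0.2,20,0,-10,0,0,0],[-0.2,20,0,-10,0,0,0],[-0.2,20,0,-10,0,0,0]]'; sed -i 's/Y<.22/Y<.232/' meas.py; python3 meas.py
```

```text
time_s: 15.18
tcp_pos: [0.4463, 0.0219, 0.3216]
ee_rot: [[-0.003, -1.0, 0.0], [-1.0, 0.003, 0.0], [-0.0, -0.0, -1.0]]
wrist_force: [0.9, 0.4, 0.1]
gripper_width: 0.398
gripper_force: 0.0
time_s: 15.43
tcp_pos: [0.4461, 0.0019, 0.3312]
ee_rot: [[-0.007, -1.0, 0.003], [-1.0, 0.007, 0.002], [-0.002, -0.003, -1.0]]
wrist_force: [-0.1, -0.3, -0.7]
gripper_width: 0.395
gripper_force: 0.0
wrist top 0 0
bed Y min/max [-0.05275617  0.02902635]
scene top 281 ((445.5130310058594, 179.77740478515625), (104.12825012207031, 74.46334075927734), 88.56777954101562)
red 0 []
```

View pics/s5.png

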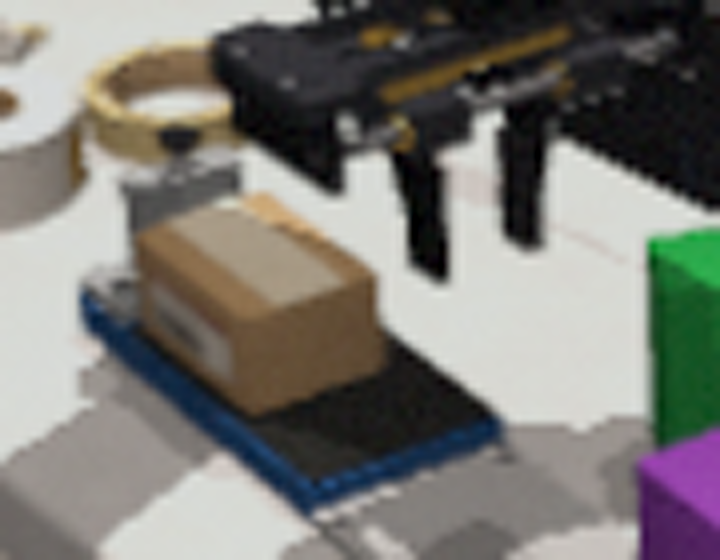

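The carton (crop 260,300) lies flat, square and centred, with its end against the buffer and the fingers clear. Its centre is about 0.11 m along the jig, inside the required 0.088–0.132 m. Handing in.

```bash
python3 -c "
from station import r
print(r.finish_job())"
```

```text
the job is handed in; nothing more can be done
None
```

The carton was tipped onto the ledge, pushed against the buffer and left lying flat, square and centred with the robot clear. However, my last press was too hard, about 18 N along the push (19 N in all at the wrist), so the 18 N limit on pushing the carton may have been passed; the hand-in returned no verdict.

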